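# Draw the piston rod of a soil sampler to its mark and hold it

## Task

Take the soil sampler with the red knob gently by its knob and draw its rod straight out along the snug, leaning barrel until the whole yellow band is clear of the barrel's mouth while none of the blue band shows, and finish while still holding it there, steady, not letting go. Squeeze the knob only lightly, do not bend or lever the rod against its bore or push on the sampler, never pull the rod right out, and leave the grey-knobbed rod and everything else on the table where they are.

Things in the scene. Friction and masses are not known exactly. Their poses are not given: they have to be found in the camera images.
- rod_red: the rod to draw: loose, steel, 18 mm in diameter, with a round red plastic knob on top (32 mm in diameter, from 138 to 170 mm above the foot), 0.25 to 0.42 kg in all. Origin at the centre of its foot, z along the rod to the knob. At first the foot stands on the bore's floor, 110 mm deep, and 28 mm of bare rod shows under the knob. Let go, it slides back in.
- yellow_red (a point): lower edge of the yellow band, on the red rod's axis 70 mm above its foot. The band runs round the rod from 70 to 80 mm, hidden in the bore at first, and is wholly out once the rod is drawn 40 mm
- blue_red (a point): upper edge of the blue band, on the red rod's axis 50 mm above its foot. The band runs round the rod from 30 to 50 mm, hidden in the bore at first, and begins to show once the rod is drawn 60 mm
- knob_red (a point): centre of the red knob, on the rod's axis, 154 mm above the rod's foot; axes as the rod's. The place to grip, with no more than 45 N a finger: the knob is thin plastic. The fingers have free room all round it. It stands 44 mm out from the barrel's mouth at first, about 0.18 m above the table
- mouth_red (a point): centre of the mouth of the red sampler's barrel, fixed, aluminium, 50 mm in diameter, 118 mm long, mouth 0.133 m above the table. z points out of the bore along its axis (the way to draw): leaning 0.30 rad from the vertical towards the robot, to -x turned by the stand's yaw (within 0.55 rad). The bore is 110 mm deep, 19.6 mm in diameter, 1.6 mm wider than the rod
- stand_red: fixed stand of the red sampler: a grey plate 125 x 110 x 12 mm on the table with a post at its back carrying the barrel. Origin under the plate's centre, z up, x from the robot's side to the post: the barrel leans to its -x. Its bore bears no more than 40 N from the rod for a moment, 12 N while it is held
- rod_grey: the same kind of rod with a grey knob in a second sampler of the same make, standing left or right of the red one, at least 0.18 m away; to be left fully home. Origin at its foot, z along the rod
- stand_grey: fixed stand of the grey sampler, made as the red one's. Origin under the plate's centre, z up
- tin_a: bystander: aluminium moisture tin, 60 mm in diameter, 42 mm tall, origin under its centre
- tin_b: bystander: another such tin
- duck: bystander: yellow toy duck, 65 mm tall, origin under its centre
- brush: bystander: sieve brush lying flat, 200 mm long, origin under its middle
- spatula: bystander: steel spatula lying flat, 240 mm long, origin under its middle
- cutting_ring: bystander: steel cutting ring, 62 mm in diameter, 30 mm tall, origin under its centre
- wash_bottle: bystander: white bottle with a black cap, 60 mm in diameter, 130 mm tall, origin under its centre
Mind the look-alikes: they are no part of the job. Leave any green look-alike of the stand_red alone.

How it is judged:
On the way, in this order (a step that is already met when the one before it is completed fails the run):
1. the red knob is gripped while its rod is still home (drawn less than 8 mm) (contact force between the fingers and rod_red above 2 N and z of rod_red in the frame of mouth_red below -0.102 m), for 0.2 s.
2. the rod is drawn until the yellow band is wholly out and the blue band is not (z of yellow_red in the frame of mouth_red above 0 m and z of blue_red in the frame of mouth_red below 0 m and contact force between the fingers and rod_red above 2 N), for 0.3 s.
At the end, for the whole second after the job is handed in: the red rod is held in the fingers (over 2 N), drawn 40 to 60 mm out, within 0.06 rad of the bore's axis, slower than 10 mm/s, pressing on its barrel with under 15 N; the grey rod is within 8 mm and each bystander within 20 mm of where it began (all of step 2 and angle between the z axis of rod_red and the z axis of mouth_red, either way round below 0.06 rad and linear speed of rod_red below 0.01 m/s and contact force between rod_red and stand_red below 15 N and distance of rod_grey from where it was at the start of the episode below 0.008 m and distance of each of tin_a, tin_b, duck, brush, spatula, cutting_ring, wash_bottle from where it was at the start of the episode below 0.02 m); the arm keeps its last pose, push and grip.
It fails at once if the knob squeezed hard (total finger contact over 120 N, both fingers added) (contact force between the fingers and rod_red above 120 N).
It fails at once if the rod forced against its bore (over 45 N) (contact force between rod_red and stand_red above 45 N).
It fails at once if the robot pushing on the sampler's stand or barrel (over 25 N) (contact force between the arm and stand_red above 25 N).
It fails at once if the rod pulled right out (more than 100 mm) (z of rod_red in the frame of mouth_red above -0.01 m).
It fails at once if the grey rod moved by more than 8 mm or a bystander by more than 20 mm (distance of rod_grey from where it was at the start of the episode above 0.008 m or distance of any of tin_a, tin_b, duck, brush, spatula, cutting_ring, wash_bottle from where it was at the start of the episode above 0.02 m).
It also fails if it takes over 32 s, if anything falls off the work surface, if the arm or the gripper's body presses on something with over 40 N, if the wrist force passes 120 N, or if a joint passes its speed limit or range.

## Robot

A 7-joint arm with a two-finger parallel gripper is mounted at the origin on the work surface. World frame = base frame: x ahead of the robot, y to its left, z up, the work surface at z = 0. Lengths are in m, angles in rad, forces in N, time in s.
With the tool pointing down it reaches from about 0.375 to 0.925 m from the base axis. Payload 3.1 kg.
Tool frame: the origin (TCP) lies between the finger pads; the fingertips stand 19 mm ahead of it and the grasp point (between the pads) is the TCP; z points along the fingers, y is the line along which they close (so a half turn about z gives the same grasp; the last joint's range is limited). The gripper opens to 85 mm and grips with 20 to 120 N. Pads are 22 mm wide; open, the fingers measure 114 mm over their backs; the gripper's body (76 mm by 85 mm) begins 54 mm behind the grasp point. The pads swing forward as they close: fully open they stand 13 mm farther back than shut.
Start: joints at [1.1, 0.383, 0.044, 1.598, -0.018, 1.161, -0.05], TCP at [0.237, -0.605, 0.25] pointing down, gripper open.
Joint ranges: [-2.61, 2.61], [-0.41, 2.15], [-1.48, 1.57], [0, 2.5], [-1.57, 4.71], [0.05, 1.97], [-2.85, 2.85]. Speed limits (rad/s): [2.79, 2.79, 3.14, 3.14, 3.14, 3.14, 3.14].

## Interface

Orientations are given as a unit quaternion [x, y, z, w].
In Python, from bench import move_ptp, movel, move_j, move_gripper, pause, inverse_kinematics, read_camera, camera_params, MotionError, sign_off, look_for, tip_of, read_time_s, read_qpos, read_joint_vel, read_effort, read_eef_pos, read_tcp_rot, read_ft_force, read_ft_torque, read_finger_gap, read_grasp_force gives the robot as it stands. Calls block until the motion is done:
- move_ptp(position, orientation): joint-space move of the TCP to a pose.
- movel(position, orientation=None, speed=0.15): straight line of the TCP; orientation=None keeps the orientation; speed is the mean speed in m/s.
- move_j(angles): joint-space move.
- move_gripper(opening, effort=None): finger opening in m; effort is the grip in N (None keeps the last); returns when the fingers have stopped.
- pause(seconds).
- inverse_kinematics(position, orientation): joint angles nearest the present ones, or None.
- read_camera(name): name is "scene" or "top"; returns the picture (400x640x3 uint8, red, green, blue); there is no depth.
- camera_params(name): a dict with "K" (3x3 intrinsics, pixels), "camera_from_world" (4x4, takes a point from world to camera coordinates). Camera axes: x right, y down, z forward; pixel columns grow to the right and rows downward; lengths in m; the calibration is good to about 2 mm. A picture is of the moment at which its call begins. camera_params takes no time and is no camera call.
A pose or a line that the arm cannot do raises MotionError and nothing moves.
- sign_off(): hands the job in; it is judged then, once.
Trained networks look in the newest picture that a camera, given by its name, has taken for a name from the list of things; names that differ only in an ending like _2 or _b are one class to them, and where a whole thing is asked for, a point or a joint stands for the part that bears it (a point fixed in the world has none). Each returns a list of dicts, best first, with "confidence" (0 to 1); they miss things now and then, are a little off and sometimes report something else, mostly with a low value. They report only what shows in the picture. A call takes as long as a camera call. They do not tell look-alikes from the thing itself.
- look_for(camera, name): "at" ([column, row] in pixels, amid what is visible of it).
- tip_of(camera, name): "at" ([column, row] in pixels: a listed point, or the origin of a listed thing).
Readings, each from a call of its own:
- read_time_s(): time.
- read_qpos(): joint angles.
- read_joint_vel(): joint speeds.
- read_effort(): joint torques, N m.
- read_eef_pos(): TCP position.
- read_tcp_rot(): TCP orientation.
- read_ft_force(): force on the tool from outside, world axes, zero at the start.
- read_ft_torque(): the same for the moment, N m.
- read_finger_gap(): finger opening in m.
- read_grasp_force(): force on a finger pad.
Only numpy, scipy, OpenCV 4.12 (cv2) and the standard library are available. Lean on these libraries where they do the work, as an engineer would, in place of code of your own. Each camera call takes 0.05 s, during which the arm holds its last target. There are 200 camera calls.

## Working session

There is one attempt and no reset: what is moved stays moved. The work goes in short steps, each a Python script; the robot and the scene stay as the last script left them, time stands still between calls to the robot, and variables do not carry over. Pictures are saved under pics/ and viewed, at most 10 in all, crops included, and the job is handed in when it is done.

```bash
mkdir -p pics; python3 - <<'E'
from bench import *
import cv2
for c in("scene","top"):
    im=read_camera(c); cv2.imwrite(f"pics/{c}0.png",im[:,:,::-1])
    p=camera_params(c); print(c,p["K"],p["camera_from_world"])
    for n in("knob_red","mouth_red","stand_red"):
        print(n,"tip",[(d["at"],d["confidence"]) for d in tip_of(c,n)][:4],"look",[(d["at"],d["confidence"]) for d in look_for(c,n)][:4])
print(read_time_s())
E
```

```text
scene [[477.13252087   0.         319.79339107]
 [  0.         477.13252087 198.29262851]
 [  0.           0.           1.        ]] [[ 0.57806356  0.81593891 -0.00928484 -0.34715551]
 [ 0.55981062 -0.40483302 -0.72299536 -0.23779017]
 [-0.59367886  0.41273952 -0.69079049  1.66600561]
 [ 0.          0.          0.          1.        ]]
knob_red tip [([368.4, 143.9], 0.5)] look [([372.0, 145.9], 0.69)]
mouth_red tip [([432.2, 202.7], 0.86), ([371.0, 159.8], 0.77)] look [([370.5, 169.1], 0.89), ([428.1, 215.3], 0.64)]
stand_red tip [([370.7, 197.2], 0.69), ([425.7, 244.5], 0.58)] look [([429.4, 235.9], 0.83), ([371.9, 192.7], 0.67)]
top [[492.29059173   0.         317.69011136]
 [  0.         492.29059173 200.17958278]
 [  0.           0.           1.        ]] [[ 2.64745119e-03 -9.99878051e-01 -1.53907247e-02  5.82008410e-03]
 [-9.95026624e-01 -1.10145285e-03 -9.96032303e-02  5.70599992e-01]
 [ 9.95741316e-02  1.55778755e-02 -9.94908198e-01  1.42634591e+00]
 [ 0.00000000e+00  0.00000000e+00  0.00000000e+00  1.00000000e+00]]
knob_red tip [] look []
mouth_red tip [([239.5, 123.3], 0.69), ([243.3, 203.0], 0.63)] look [([247.7, 199.4], 0.71), ([240.9, 125.2], 0.71)]
stand_red tip [([246.3, 132.3], 0.69), ([249.3, 204.7], 0.56)] look [([251.3, 127.9], 0.9), ([254.2, 203.1], 0.77)]
0.7
```

View pics/scene0.png

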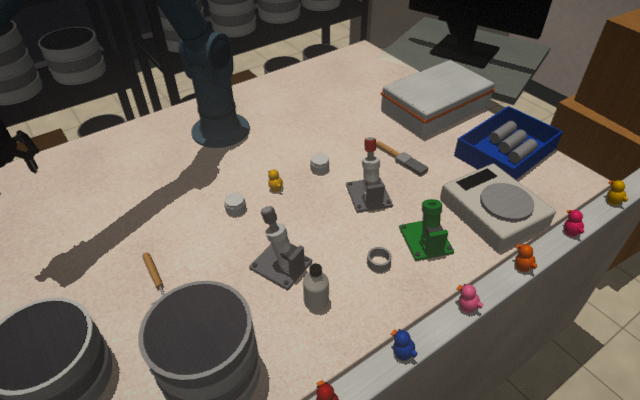

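View pics/top0.png

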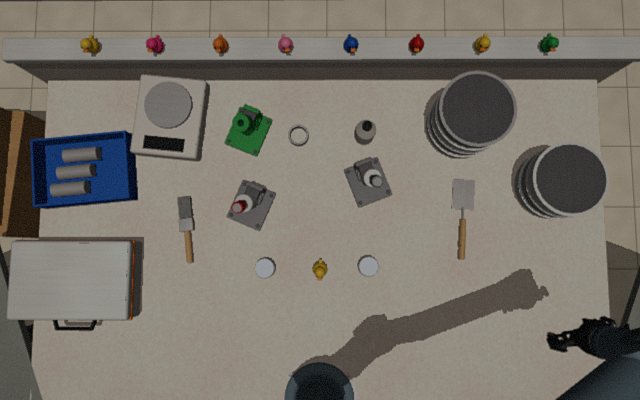

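```bash
python3 - <<'E'
import cv2,numpy as np
t=cv2.imread("pics/top0.png");s=cv2.imread("pics/scene0.png")
a=cv2.resize(t[165:245,205:295],None,fx=6,fy=6,interpolation=cv2.INTER_CUBIC)[:480,:400]
a=cv2.resize(t[170:240,215:285],(400,400),interpolation=cv2.INTER_CUBIC)
b=cv2.resize(s[130:220,330:420],(400,400),interpolation=cv2.INTER_CUBIC)
cv2.imwrite("pics/crop.png",np.hstack([a,b]))
for n,im,r in(("top",t,(170,240,215,285)),("scene",s,(130,220,330,420))):
    c=im[r[0]:r[1],r[2]:r[3]].astype(int)
    m=(c[...,2]>80)&(c[...,2]>2*c[...,1])&(c[...,2]>2*c[...,0])
    v,u=np.nonzero(m);print(n,len(u),u.mean()+r[2],v.mean()+r[0],u.min()+r[2],u.max()+r[2],v.min()+r[0],v.max()+r[0])
E
```

```text
top 25 238.4 205.8 232 242 202 212
scene 98 370.14285714285717 144.91836734693877 365 375 139 150
```

View pics/crop.png

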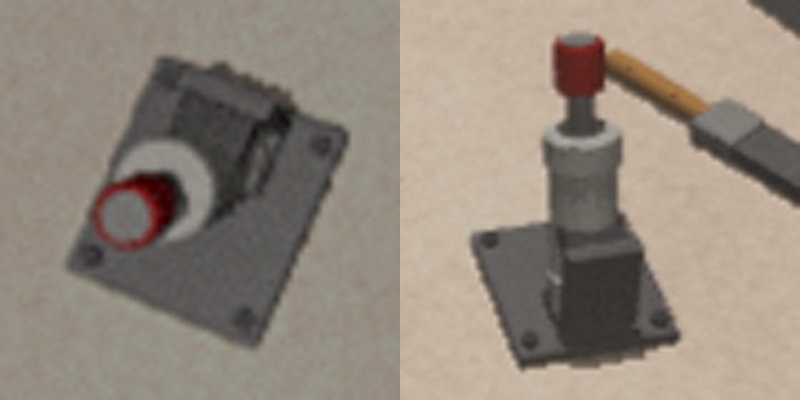

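Three candidates: the red-knobbed sampler (top 240,204; scene 371,165), the green look-alike (top 247,128; scene 428,230) and the grey-knobbed one (top 370,178; scene 280,245). The crop confirms that the first has the red knob on a grey stand, so it is the target. Next I fit its pose.

```bash
cat > h.py <<'E'
from bench import *
import numpy as np
from scipy.optimize import least_squares
from scipy.spatial.transform import Rotation as R
def proj(c,p):
    q=camera_params(c);v=q["camera_from_world"]@np.append(p,1);v=q["K"]@v[:3];return v[:2]/v[2]
def axis(yaw): return R.from_euler("zy",[yaw,-.30]).apply([0,0,1])
E
python3 - <<'E'
from h import *
T=lambda x,y:np.array([(x+.5)/(400/70)-.5+215,(y+.5)/(400/70)-.5+170])
S=lambda x,y:np.array([(x-400+.5)/(400/90)-.5+330,(y+.5)/(400/90)-.5+130])
H=[(.0625,.055),(.0625,-.055),(-.0625,-.055),(-.0625,.055)]
ct=[T(160,57),T(349,133),T(258,349),T(70,268)]
def res(p,names=False):
    x,y,yaw,dx=p; Rz=R.from_euler("z",yaw); o=np.array([x,y,0])
    m=o+Rz.apply([dx,0,.133]); a=axis(yaw); r=[]
    for h,c in zip(H,ct): r.append(proj("top",o+Rz.apply([*h,.012]))-c)
    r.append(proj("scene",o+Rz.apply([-.0625,.055,.012]))-S(472,235))
    r.append(proj("scene",o+Rz.apply([.0625,-.055,.012]))-S(678,337))
    r.append(proj("scene",o+Rz.apply([-.0625,-.055,.012]))-S(522,360))
    w=1.5
    r.append(w*(proj("top",m)-T(163,190)))
    r.append(w*(proj("top",m+.06*a)-T(126,213)))
    r.append(w*(proj("scene",m)-S(582,142)))
    r.append(w*(proj("scene",m+.06*a)-S(580,39)))
    r.append(w*(proj("scene",m+.044*a)-S(580,66)))
    return np.array(r).ravel()
best=min((least_squares(res,[.6,.18,y0,-.02],loss="soft_l1") for y0 in(-.5,0,.5)),key=lambda s:s.cost)
p=best.x;print(p,best.cost);print(res(p).reshape(-1,2).round(1))
m=np.array([p[0],p[1],0])+R.from_euler("z",p[2]).apply([p[3],0,.133]);a=axis(p[2])
print("mouth",m,"axis",a,"knob",m+.044*a)
E
```

```text
Traceback (most recent call last):
  File "h.py", line 6, in proj
    q=camera_params(c);v=q["camera_from_world"]@np.append(p,1);v=q["K"]@v[:3];return v[:2]/v[2]
ValueError: time passes only in moves, steps and waits
```

```bash
cat > h.py <<'E'
from bench import *
import numpy as np
from scipy.optimize import least_squares
from scipy.spatial.transform import Rotation as R
CP={c:camera_params(c) for c in("scene","top")}
def proj(c,p):
    q=CP[c];v=q["camera_from_world"]@np.append(p,1);v=q["K"]@v[:3];return v[:2]/v[2]
def axis(yaw): return R.from_euler("ZY",[yaw,-.30]).apply([0,0,1])
E
cat > fit.py <<'E'
from h import *
T=lambda x,y:np.array([(x+.5)/(400/70)-.5+215,(y+.5)/(400/70)-.5+170])
S=lambda x,y:np.array([(x-400+.5)/(400/90)-.5+330,(y+.5)/(400/90)-.5+130])
H=[(.0625,.055),(.0625,-.055),(-.0625,-.055),(-.0625,.055)]
ct=[T(160,57),T(349,133),T(258,349),T(70,268)]
def res(p):
    x,y,yaw,dx=p; Rz=R.from_euler("z",yaw); o=np.array([x,y,0])
    m=o+Rz.apply([dx,0,.133]); a=axis(yaw); r=[]
    for h,c in zip(H,ct): r.append(proj("top",o+Rz.apply([*h,.012]))-c)
    r.append(proj("scene",o+Rz.apply([-.0625,.055,.012]))-S(472,235))
    r.append(proj("scene",o+Rz.apply([.0625,-.055,.012]))-S(678,337))
    r.append(proj("scene",o+Rz.apply([-.0625,-.055,.012]))-S(522,360))
    w=1.5
    r.append(w*(proj("top",m)-T(163,190)))
    r.append(w*(proj("top",m+.06*a)-T(126,213)))
    r.append(w*(proj("scene",m)-S(582,142)))
    r.append(w*(proj("scene",m+.06*a)-S(580,39)))
    r.append(w*(proj("scene",m+.044*a)-S(580,66)))
    return np.array(r).ravel()
best=min((least_squares(res,[.6,.18,y0,-.02],loss="soft_l1") for y0 in(-.5,0,.5)),key=lambda s:s.cost)
p=best.x;print(p,best.cost);print(res(p).reshape(-1,2).round(1))
m=np.array([p[0],p[1],0])+R.from_euler("z",p[2]).apply([p[3],0,.133]);a=axis(p[2])
print("mouth",m,"axis",a,"knob",m+.044*a)
E
python3 fit.py
```

```text
[ 0.55960432  0.20702621 -0.37750757 -0.00734896] 119.86609303947822
[[ -0.6  -1.2]
 [  0.1  -1.1]
 [  0.2  -0.1]
 [ -0.9   0.4]
 [ 33.9  -6.4]
 [-34.9   4.9]
 [-11.9 -28.7]
 [  0.2  -0.1]
 [  0.6   0.1]
 [  0.3  -3.7]
 [ -0.1   0.6]
 [  0.2  -0.2]]
mouth [0.55277283 0.20973507 0.133     ] axis [-0.27471152  0.10893013  0.95533649] knob [0.54068552 0.214528   0.17503481]
```

```bash
sed -i 's/\[-.0625,.055,.012\]))-S(472/[-.0625,-.055,.012]))-S(472/; s/\[.0625,-.055,.012\]))-S(678/[.0625,.055,.012]))-S(678/; s/\[-.0625,-.055,.012\]))-S(522/[.0625,-.055,.012]))-S(522/; s/S(582,142)/S(582,132)/' fit.py; cat >>fit.py <<'E'
np.savez("pose.npz",m=m,a=a,yaw=p[2])
z=-a
h=np.cross(a,[0,0,1]);h/=np.linalg.norm(h)   # horizontal
for nm,y in(("horiz",h),("lean",np.cross(a,h))):
  for s in(1,-1):
    q=R.from_matrix(np.c_[np.cross(s*y,z),s*y,z]).as_quat()
    print(nm,s,q.round(4),[None if (j:=inverse_kinematics(m+d*a,q)) is None else np.round(j,2) for d in(.194,.044,.1)])
E
python3 fit.py
```

```text
[ 0.55970105  0.20653707 -0.39606528 -0.00785777] 3.7431881889784524
[[ 0.1 -1.4]
 [ 0.5 -0.7]
 [-0.2  0. ]
 [-1.  -0.1]
 [-0.5 -0.7]
 [ 1.2 -1.4]
 [-0.5 -0.4]
 [ 0.3  0.1]
 [ 0.5  0.2]
 [ 0.1 -0.3]
 [-0.1  0.6]
 [ 0.1 -0.3]]
mouth [0.55245158 0.20956852 0.133     ] axis [-0.27264284  0.1140091   0.95533649] knob [0.5404553  0.21458492 0.17503481]
horiz 1 [ 0.1945  0.9694 -0.0294  0.1465] [array([ 0.14,  0.1 , -0.83,  1.87,  0.38,  1.09,  0.34]), array([ 0.31,  0.45, -1.05,  1.95,  0.81,  0.97,  0.03]), array([ 0.49,  0.48, -1.32,  1.92,  0.84,  1.12,  0.01])]
horiz -1 [ 0.9694 -0.1945  0.1465  0.0294] [array([-1.54,  0.01,  0.91,  1.93,  0.28,  1.06, -2.72]), array([-1.38,  0.36,  0.94,  2.02, -0.08,  0.71, -2.41]), array([-1.44,  0.22,  0.94,  2.  ,  0.09,  0.83, -2.55])]
lean 1 [-0.5479  0.8231 -0.1244  0.0828] [array([ 0.5 ,  0.2 , -1.25,  1.86,  0.51,  1.14,  1.82]), array([ 0.43,  0.57, -1.24,  1.94,  0.96,  1.07,  1.51]), array([ 0.44,  0.41, -1.23,  1.92,  0.77,  1.07,  1.63])]
lean -1 [0.8231 0.5479 0.0828 0.1244] [array([-0.06,  0.08, -0.61,  1.87,  0.35,  1.08, -1.21]), array([ 0.12,  0.35, -0.8 ,  1.96,  0.67,  0.89, -1.45]), array([ 0.2 ,  0.27, -0.9 ,  1.93,  0.58,  0.97, -1.38])]
```

```bash
cat >>h.py <<'E'
try:
    _d=np.load("pose.npz");m,a=_d["m"],_d["a"]
    y=np.cross(a,[0,0,1]);y/=np.linalg.norm(y);Q=R.from_matrix(np.c_[np.cross(y,-a),y,-a]).as_quat()
except FileNotFoundError: pass
def stat(t=""):
    f=np.array(read_ft_force());d=np.array(read_eef_pos())-m
    print(t,"t%.2f"%read_time_s(),"ax %.4f lat_y %.4f lat_x %.4f"%(d@a,d@y,d@np.cross(y,-a)),"F ax %.1f y %.1f x %.1f"%(f@a,f@y,f@np.cross(y,-a)),"gap %.4f g %.1f"%(read_finger_gap(),read_grasp_force()),"T",np.round(R.from_quat(Q).inv().apply(read_ft_torque()),2))
E
python3 - <<'E'
from h import *
import cv2
move_ptp(m+.16*a,Q); stat()
movel(m+.044*a,Q,speed=.08); stat("at knob")
ims=[]
for c in("top","scene"):
    im=read_camera(c)[:,:,::-1]; u,v=proj(c,m+.044*a).astype(int)
    ims.append(cv2.resize(im[v-45:v+45,u-45:u+45],(400,400),interpolation=cv2.INTER_CUBIC))
cv2.imwrite("pics/near.png",np.hstack(ims))
E
```

```text
t3.77 ax 0.1595 lat_y -0.0009 lat_x -0.0010 F ax -0.8 y -0.7 x -0.5 gap 0.0852 g 0.0 T [ 0.06  0.28 -0.01]
at knob t5.38 ax 0.0446 lat_y 0.0004 lat_x -0.0003 F ax -0.0 y 0.7 x -0.2 gap 0.0856 g 0.0 T [-0.04  0.34  0.05]
```

View pics/near.png

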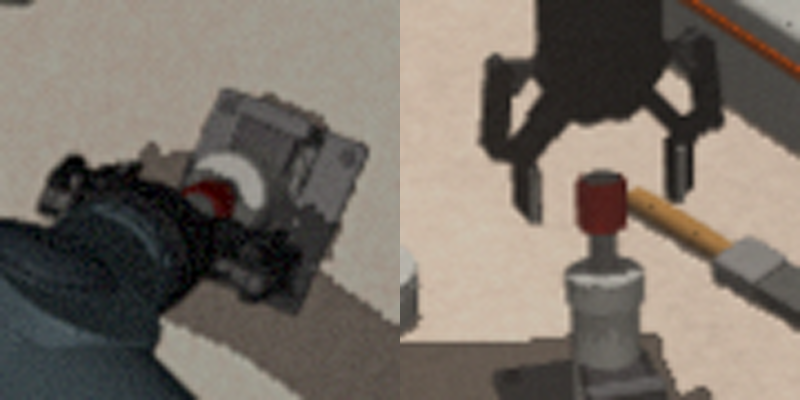

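The knob sits between the open fingers (scene crop: knob x≈602, fingers at 530 and 680), with nothing touching. I'll close in steps and watch for side force.

```bash
python3 - <<'E'
from h import *
stat("base")
for g in(.045,.039,.036,.0345,.0335,.0325):
    move_gripper(g,20); stat(f"{g}")
    if read_grasp_force()>1 or abs(np.array(read_ft_force())@y)>5: break
E
```

```text
base t5.47 ax 0.0445 lat_y 0.0003 lat_x -0.0003 F ax -0.9 y -0.2 x 0.4 gap 0.0853 g 0.0 T [ 0.04  0.26 -0.04]
0.045 t5.95 ax 0.0440 lat_y -0.0000 lat_x -0.0000 F ax -0.0 y 0.8 x 0.1 gap 0.0449 g 0.0 T [-0.01  0.29 -0.02]
0.039 t6.18 ax 0.0440 lat_y -0.0000 lat_x 0.0000 F ax 0.9 y -0.5 x 0.4 gap 0.0387 g 0.0 T [0.03 0.28 0.01]
0.036 t6.40 ax 0.0440 lat_y -0.0000 lat_x 0.0000 F ax -0.2 y 0.6 x -0.4 gap 0.0363 g 0.0 T [-0.01  0.36  0.05]
0.0345 t6.62 ax 0.0440 lat_y -0.0000 lat_x -0.0000 F ax 0.9 y 0.1 x -0.2 gap 0.0342 g 0.0 T [-0.02  0.35 -0.01]
0.0335 t6.83 ax 0.0440 lat_y -0.0000 lat_x -0.0000 F ax -0.4 y -0.5 x -0.0 gap 0.0335 g 0.0 T [ 0.03  0.31 -0.04]
0.0325 t7.05 ax 0.0440 lat_y -0.0001 lat_x 0.0000 F ax 0.7 y -0.4 x -0.4 gap 0.0321 g 0.2 T [ 0.12  0.27 -0.01]
```

```bash
python3 - <<'E'
from h import *
for g in(.0315,.030,.027):
    move_gripper(g,25); stat(f"{g}")
pause(.3); stat()
E
```

```text
0.0315 t7.27 ax 0.0440 lat_y -0.0002 lat_x -0.0001 F ax 0.8 y -0.9 x -0.1 gap 0.0317 g 9.6 T [ 0.26  0.38 -0.02]
0.03 t7.48 ax 0.0441 lat_y -0.0002 lat_x -0.0001 F ax 2.4 y -0.6 x 0.0 gap 0.0315 g 24.7 T [0.41 0.32 0.01]
0.027 t7.70 ax 0.0441 lat_y -0.0002 lat_x -0.0000 F ax 2.6 y -2.6 x 0.7 gap 0.0313 g 24.8 T [0.53 0.37 0.01]
 t8.00 ax 0.0440 lat_y -0.0002 lat_x -0.0000 F ax 3.1 y -1.7 x 0.5 gap 0.0316 g 24.9 T [ 0.59  0.36 -0.03]
```

```bash
python3 - <<'E'
from h import *
T0=np.array([0,.3,0]); off=np.zeros(3); rot=R.from_quat(Q); x=np.cross(y,-a)
for d in(0,.005,.012,.02,.03,.04,.05):
    f=np.mean([read_ft_force() for _ in range(1)],0); t=rot.inv().apply(read_ft_torque())-T0
    rot=rot*R.from_rotvec([np.clip(.008*t[0],-.006,.006),np.clip(.008*t[1],-.006,.006),0])
    for u in(x,y): off=off+np.clip(8e-5*(f@u),-4e-4,4e-4)*u
    movel(m+(.044+d)*a+off,rot.as_quat(),speed=.03); pause(.1); stat(f"d{d}")
    if np.linalg.norm(read_ft_force())>25: print("STOP");break
print(off,(R.from_quat(Q).inv()*rot).as_rotvec())
E
```

```text
d0 t8.35 ax 0.0441 lat_y 0.0001 lat_x -0.0002 F ax 3.1 y -1.6 x -0.1 gap 0.0310 g 24.8 T [0.29 0.27 0.01]
d0.005 t8.77 ax 0.0489 lat_y -0.0002 lat_x 0.0001 F ax -3.2 y 0.7 x -1.4 gap 0.0316 g 25.5 T [-0.11  0.15 -0.01]
d0.012 t9.25 ax 0.0561 lat_y -0.0002 lat_x 0.0002 F ax -2.6 y 0.0 x -0.2 gap 0.0310 g 25.5 T [ 0.    0.35 -0.02]
d0.02 t9.77 ax 0.0640 lat_y -0.0003 lat_x 0.0001 F ax -2.9 y -0.2 x 0.7 gap 0.0312 g 25.6 T [ 0.01  0.46 -0.01]
d0.03 t10.35 ax 0.0740 lat_y -0.0003 lat_x 0.0001 F ax -2.1 y 0.7 x -0.1 gap 0.0314 g 25.6 T [-0.07  0.54 -0.02]
d0.04 t10.93 ax 0.0840 lat_y -0.0003 lat_x -0.0000 F ax -2.7 y -0.1 x 1.4 gap 0.0310 g 25.6 T [-0.    0.52  0.01]
d0.05 t11.52 ax 0.0940 lat_y -0.0002 lat_x 0.0000 F ax -3.3 y -0.1 x 0.4 gap 0.0312 g 25.6 T [-0.12  0.42  0.  ]
[-1.29428669e-04 -1.36250746e-04 -2.06775047e-05] [5.67429709e-03 4.35974368e-03 1.09189159e-05]
```

Forces are small. I'll check the bands in the picture.

```bash
python3 - <<'E'
from h import *
import cv2
im=read_camera("scene")[:,:,::-1]; u,v=proj("scene",m+.03*a).astype(int)
cv2.imwrite("pics/fin.png",cv2.resize(im[v-30:v+30,u-30:u+30],(600,600),interpolation=cv2.INTER_CUBIC))
for k in(0,.01,.02,.03,.078):print(k,(proj("scene",m+k*a)-[u-30,v-30])*10)
stat()
E
```

```text
0 [306.18654417 400.80634051]
0.01 [305.27380062 367.52002256]
0.02 [304.35483681 334.00686207]
0.03 [303.42958896 300.26453225]
0.078 [298.89885763 135.03590678]
 t11.57 ax 0.0940 lat_y -0.0002 lat_x 0.0000 F ax -2.5 y 0.8 x 0.7 gap 0.0313 g 25.6 T [-0.08  0.4  -0.01]
```

View pics/fin.png

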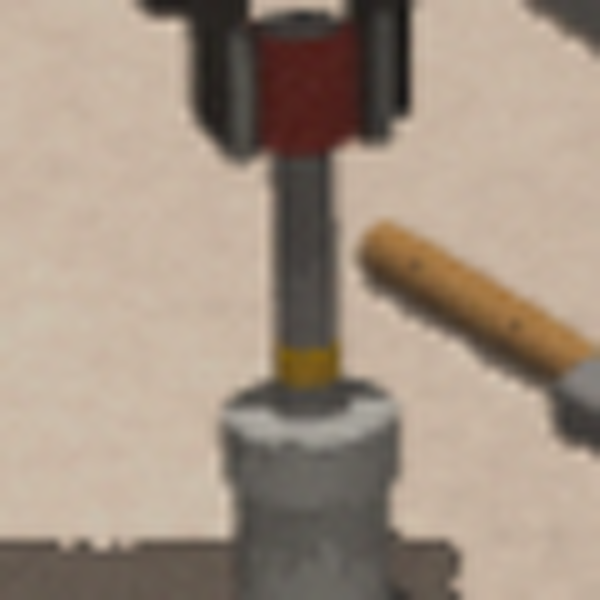

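The yellow band (crop rows 345–387) is wholly out, with about 9 mm of bare rod below it and no blue showing. The force is low and steady.

```bash
python3 - <<'E'
from h import *
pause(.8); stat(); print(sign_off())
E
```

```text
t12.37 ax 0.0939 lat_y -0.0002 lat_x 0.0001 F ax -3.8 y -0.0 x 0.7 gap 0.0311 g 25.6 T [-0.11  0.34  0.03]
the job is handed in; nothing more can be done
None
```

I handed the job in with the red rod drawn about 50 mm and held steady by its knob at about 26 N a finger: the yellow band is fully out and no blue shows. The sign-off call gave no verdict, so I don't know how it was judged.

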